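# Put the caliper setting rods back on their own rests

### The arm

A 6-joint arm with a two-finger parallel gripper is mounted at the origin on a cart in front of the work surface, level with it; the furniture and walls round the work are solid. World frame = base frame: x ahead of the robot, y to its left, z up, the work surface at z = 0. Lengths are in m, angles in rad, forces in N, time in s.
With the tool pointing down it reaches from about 0.275 to 0.85 m from the base axis. Payload 19 kg.
Tool frame: the origin (TCP) lies at the very end of the fingers, on their centre line; the grasp point (between the pads) lies 19 mm behind it (ctrl.pinch_z is the distance from the TCP to the grasp point, in m); z points along the fingers, x is the direction in which the jaws open and shut, and the axes are right-handed (so a half turn about z gives the same grasp; the last joint's range is limited). The gripper opens to 85 mm and grips with 20 to 120 N. Pads are 22 mm wide; open, the fingers measure 114 mm over their backs; the gripper's body (76 mm by 85 mm) begins 54 mm behind the grasp point. The pads swing forward as they close: fully open they stand 13 mm farther back than shut.
Start: joints at [-1.466, 0.15, 1.437, -0, 1.554, -0.134], TCP at [0.136, -0.559, 0.231] pointing down, gripper open.
Joint ranges: [-2.8, 2.8], [-0.68, 2.1], [0.12, 2.68], [-1.39, 4.53], [0.16, 2.79], [-2.81, 2.81]. Speed limits (rad/s): [1.89, 1.89, 2.22, 3.01, 3.01, 3.01].

### API

Orientations are given as a unit quaternion [x, y, z, w].
In Python, from cell import ctrl gives the robot as it stands.
- The arm moves only by the tool jog_arm, never from a script. Its argument "commands" is text: rows parted by semicolons, each of 4 numbers parted by spaces: the shift along the tool's x, y, z in mm, then the turn about the tool's z in degrees. A call has 1 to 5 rows; each row is the pose to reach, as a shift and turn from the pose commanded when the call began, along the tool's axes at that moment; what a row does not reach only later rows make up. A row lasts 1/12 s, in which the tool goes at most 41.7 mm and 7.16 degrees, less where a joint would pass 70% of its speed; a pose out of reach is approached as far as the arm can. A call with a gripper value outside its range is refused whole. "grip" is the finger opening in mm, from 0 to 85.4, set as the call begins (left out, the last holds). The fingers move at their own pace and stop on an object; "force" is the grip in N (left out, the last holds). Time passes only in rows, so rows that repeat a pose let the fingers close. It gives the time, the measured TCP pose, the force and the opening at its end, in the units of the state.
- ctrl.sense(): the state, without advancing time (a new reading comes with each control period).
- ctrl.snapshot(name): name is "scene" or "top" or "wrist"; returns a dict with "img" (384x512x3 uint8, blue, green, red), "z_map" (384x512 float32, m along the optical axis (not along the pixel's ray), 0 where there is no reading), "camera_matrix" (3x3 intrinsics, pixels), "cam_to_world" (4x4, takes a point from camera to world coordinates); the wrist camera has in their place "tool_from_camera" (4x4, takes a point from camera to tool coordinates, whose origin is the TCP and whose axes are the tool frame's). Camera axes: x right, y down, z forward; pixel columns grow to the right and rows downward; lengths in m; the calibration is good to about 2 mm. A picture is of the moment at which its call begins: read the wrist's pose just before it.
- ctrl.close_job(): hands the job in, once; it reports no verdict.
The state is a dict: "t": time; "joint_pos": joint angles; "joint_velocities": joint speeds; "tau": joint torques, N m; "ee_pos": TCP position; "orientation": TCP orientation; "ft_force": force on the tool from outside, world axes, zero at the start; "ft_torque": the same for the moment, N m; "gripper_width": finger opening in m.
Only numpy, scipy, OpenCV 4.12 (cv2) and the standard library are available. Lean on these libraries where they do the work, as an engineer would, in place of code of your own. Each camera call takes 0.05 s, during which the arm holds its last target. There are 200 camera calls.

### The job

The three steel setting rods for the caliper have been put back on each other's rests. Set one aside on the empty round-footed spare rest to free a place, then swap them round until every rod lies in both V-notches of the rest whose base is as long as the rod itself, its ends level with the ends of the base; the spare rest ends up empty. Leave the caliper, the loupe and the jar where they are.

Things in the scene. Friction and masses are not known exactly. Their poses are not given: they have to be found in the camera images.
- rod_short: The short setting rod for checking calipers: round steel rod, 60 mm long, 16 mm in diameter, with a flush grey 26 mm sleeve round its middle; about 90 g. Origin at its centre, on its axis; x along the rod, both ends alike; it may lie rolled about x. At the start it lies in the notches of the rest with the 90 mm base.
- rod_middle: The middle setting rod for checking calipers: round steel rod, 90 mm long, 16 mm in diameter, with a flush grey 26 mm sleeve round its middle; about 135 g. Origin at its centre, on its axis; x along the rod, both ends alike; it may lie rolled about x. At the start it lies in the notches of the rest with the 120 mm base.
- rod_long: The long setting rod for checking calipers: round steel rod, 120 mm long, 16 mm in diameter, with a flush grey 26 mm sleeve round its middle; about 180 g. Origin at its centre, on its axis; x along the rod, both ends alike; it may lie rolled about x. At the start it lies in the notches of the rest with the 60 mm base.
- rest_short: The short rest: oblong black base 60 mm long (x), 44 mm wide (y), 8 mm thick; it belongs to the 60 mm rod. Fixed; two steel Y-yokes, 8 mm thick, at x = +-22 mm (36 mm clear between them), 38 mm wide, with 90 degree V-notches open upward. A rod lying in both notches has its axis 38 mm above the desk; the yokes' tips stand 4 mm above that axis, 16 mm to either side. Origin: centre of the base's underside; x along the notches, z up.
- rest_middle: The middle rest: oblong black base 90 mm long (x), 44 mm wide (y), 8 mm thick; it belongs to the 90 mm rod. Fixed; two steel Y-yokes, 8 mm thick, at x = +-22 mm (36 mm clear between them), 38 mm wide, with 90 degree V-notches open upward. A rod lying in both notches has its axis 38 mm above the desk; the yokes' tips stand 4 mm above that axis, 16 mm to either side. Origin: centre of the base's underside; x along the notches, z up.
- rest_long: The long rest: oblong black base 120 mm long (x), 44 mm wide (y), 8 mm thick; it belongs to the 120 mm rod. Fixed; two steel Y-yokes, 8 mm thick, at x = +-22 mm (36 mm clear between them), 38 mm wide, with 90 degree V-notches open upward. A rod lying in both notches has its axis 38 mm above the desk; the yokes' tips stand 4 mm above that axis, 16 mm to either side. Origin: centre of the base's underside; x along the notches, z up.
- spare_rest: The spare rest, empty at the start: round black base, 90 mm in diameter, 8 mm thick; takes a rod of any length. Fixed; two steel Y-yokes, 8 mm thick, at x = +-22 mm (36 mm clear between them), 38 mm wide, with 90 degree V-notches open upward. A rod lying in both notches has its axis 38 mm above the desk; the yokes' tips stand 4 mm above that axis, 16 mm to either side. Origin: centre of the base's underside; x along the notches, z up.
- caliper: Bystander: steel vernier caliper, 64 x 206 x 8 mm, lying flat on the desk behind the rests. Origin at the centre of its underside.
- loupe: Bystander: small folding loupe, 27 x 44 x 14 mm, lying on the desk behind the rests. Origin at the centre of its underside.
- stone_jar_1: Bystander: small glass jar with black cap, 39 mm in diameter, 43 mm tall, standing on the desk at the right of the rests, by itself. Origin at the centre of its underside.
Not all that is in view belongs to the job. Leave any yellow look-alike of the rest_middle alone.

How it is judged:
By the outcome, as a careful person would: the job done as asked, in the order asked, and still so for the second after the job is handed in, with the robot touching nothing.
It also fails if it takes over 104 s, if anything falls off the work surface, if the arm or the gripper's body presses on something with over 40 N, if the wrist force passes 120 N, or if a joint passes its speed limit or range.

## Working session

There is one attempt and no reset: what is moved stays moved. The work goes in short steps, Python scripts to look and compute and a tool call to move; the robot and the scene stay as the last step left them, time stands still between calls to the robot, and variables do not carry over. Pictures are saved under pics/ and viewed, about 12 in all and at most 16, crops included, and the job is handed in when it is done.

Besides the shell and the picture viewer there is one more tool, called after ">>>" by a JSON object that holds its "op" and its "data". jog_arm: Moves the arm, as the interface text tells. Its arguments: {"type":"object","properties":{"commands":{"type":"string"},"grip":{"type":"number"},"force":{"type":"number"}},"required":["commands"]}

```bash
ls; mkdir -p pics; python3 - <<'E'
from cell import ctrl
import cv2,numpy as np
s=ctrl.sense();print({k:np.round(v,3).tolist() for k,v in s.items()})
for n in("top","scene"):
    d=ctrl.snapshot(n);cv2.imwrite(f"pics/{n}0.png",d["img"]);np.savez(f"{n}0.npz",**d);print(n,d["camera_matrix"].tolist(),np.round(d["cam_to_world"],3).tolist())
E
```

```text
pics
{'t': 0.0, 'joint_pos': [-1.466, 0.151, 1.438, -0.0, 1.554, -0.134], 'joint_velocities': [-0.002, -0.001, 0.001, -0.0, 0.001, 0.001], 'tau': [-0.001, -71.306, -57.087, -0.0, 0.009, -0.0], 'ee_pos': [0.136, -0.558, 0.231], 'orientation': [0.786, -0.618, -0.0, -0.0], 'ft_force': [1.01, -0.145, 0.014], 'ft_torque': [0.045, 0.039, 0.015], 'gripper_width': 0.085}
top [[441.25756780785014, 0.0, 263.4731827339161], [0.0, 441.25756780785014, 198.7081890192697], [0.0, 0.0, 1.0]] [[0.003, -0.988, 0.152, 0.362], [-1.0, -0.003, 0.001, -0.117], [-0.0, -0.152, -0.988, 1.183], [0.0, 0.0, 0.0, 1.0]]
scene [[449.87371540826956, 0.0, 256.9550981071086], [0.0, 449.87371540826956, 197.56047828690737], [0.0, 0.0, 1.0]] [[0.884, -0.363, 0.295, 0.18], [-0.467, -0.677, 0.569, -0.8], [-0.007, -0.641, -0.768, 0.987], [0.0, 0.0, 0.0, 1.0]]
```

View pics/top0.png

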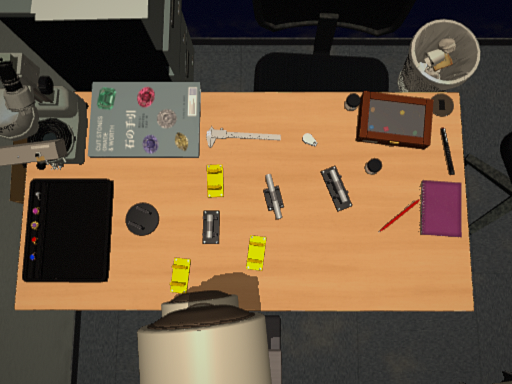

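View pics/scene0.png

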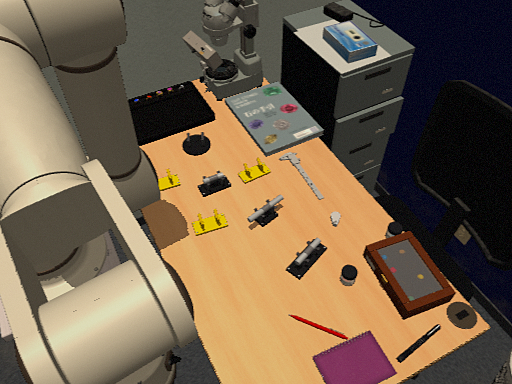

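Top view: the real rests are black. rest_middle with the short rod is at (211,227), rest_short with the long rod at (273,197), and rest_long with the middle rod at (336,188). The round spare is at (142,219). Things to leave alone are the yellow look-alikes at (215,181), (257,253) and (180,275), and the round coaster at (442,104). Next I get coarse poses.

```bash
cat > h.py <<'E'
import numpy as np,cv2
from scipy.spatial.transform import Rotation as R
def cloud(d,T):
    z=d["z_map"];K=d["camera_matrix"];v,u=np.indices(z.shape)
    p=np.stack([(u-K[0,2])/K[0,0]*z,(v-K[1,2])/K[1,1]*z,z],-1)
    return p@T[:3,:3].T+T[:3,3]
def tcpT(s):
    T=np.eye(4);T[:3,:3]=R.from_quat(s["orientation"]).as_matrix();T[:3,3]=s["ee_pos"];return T
def rect(p):
    (c,wh,a)=cv2.minAreaRect((p[:,:2]*1000).astype(np.float32));w,h=wh
    if w<h: a+=90;w,h=h,w
    return np.round(c,1),round(w,1),round(h,1),round((a+90)%180-90,1)
E
python3 - <<'E'
from h import *
d=np.load("top0.npz");P=cloud(d,d["cam_to_world"])
for n,(u,v) in dict(mid=(211,227),short=(273,197),long=(336,188),spare=(142,219),yel1=(215,181),yel2=(257,253),yel3=(180,275)).items():
    q=P[v-27:v+28,u-27:u+28].reshape(-1,3);c=P[v,u];
    I=d["img"][v-27:v+28,u-27:u+28].reshape(-1,3)
    m=np.hypot(*(q-c)[:,:2].T)<.075
    hi=q[m&(q[:,2]>.028)&(q[:,2]<.06)];b=q[m&(q[:,2]>.004)]
    print(n,c.round(3),"hi",len(hi),rect(hi) if len(hi)>4 else "",hi[:,2].max().round(3) if len(hi) else "","all",rect(b))
print("desk z",np.median(P[200:215,290:310,2]), "jar",P[165,374])
big=[cv2.resize(d["img"][v-32:v+32,u-32:u+32],(384,384),interpolation=cv2.INTER_CUBIC) for u,v in((211,227),(273,197),(336,188),(142,219))]
cv2.imwrite("pics/c0.png",cv2.resize(np.vstack([np.hstack(big[:2]),np.hstack(big[2:])]),(600,600)))
E
```

```text
mid [0.463 0.019 0.046] hi 201 (array([467.5,  23.6]), 59.9, 36.8, -1.2) 0.05 all (array([461.3,  17.9]), 130.8, 130.1, 8.3)
short [ 0.543 -0.142  0.044] hi 328 (array([ 546.2, -143.3]), 119.0, 36.9, 13.2) 0.051 all (array([ 544.1, -145.2]), 137.3, 134.1, 69.5)
long [ 0.567 -0.307  0.041] hi 260 (array([ 574.6, -312.7]), 89.3, 36.7, 22.4) 0.052 all (array([ 565. , -313.2]), 139.2, 132.8, -20.4)
spare [0.487 0.207 0.011] hi 80 (array([489.4, 209.5]), 51.8, 38.4, -24.2) 0.047 all (array([488. , 202.8]), 128.6, 128.2, 62.4)
yel1 [0.592 0.015 0.009] hi 83 (array([594.1,  15.6]), 52.0, 35.2, 1.1) 0.043 all (array([588.8,  11.9]), 142.9, 135.8, -40.3)
yel2 [ 0.398 -0.1    0.007] hi 77 (array([400.4, -96.5]), 51.3, 34.5, -6.6) 0.045 all (array([ 400.3, -101.3]), 139.4, 137.3, 76.4)
yel3 [0.34  0.102 0.009] hi 77 (array([340.4, 102. ]), 51.6, 34.5, -4.8) 0.045 all (array([346.9, 103.2]), 140.1, 129.3, -82.2)
desk z 0.0006109148482624782 jar [ 0.62870781 -0.4080326   0.045346  ]
```

View pics/c0.png

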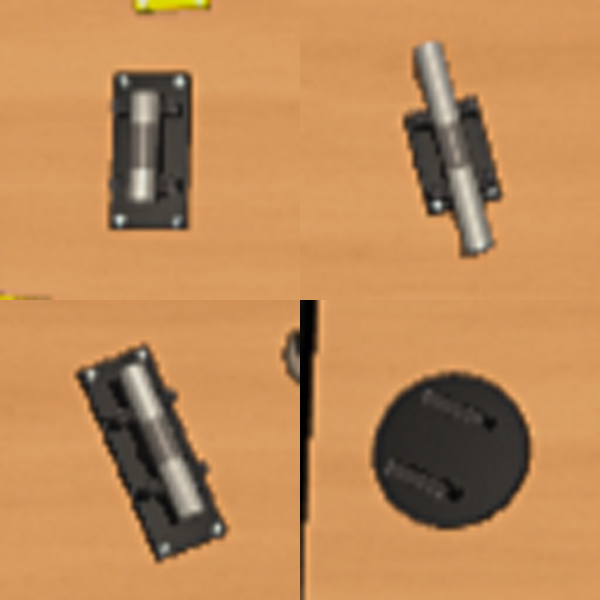

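```bash
cat > go.py <<'E'
# usage: go.py X Y Z(mm) jaw_angle(deg): prints shift in tool axes and turn
import sys
from h import *
from cell import ctrl
def go(X,Y,Z,a):
    s=ctrl.sense();T=tcpT(s);d=np.array([X,Y,Z])-T[:3,3]*1000
    cur=np.degrees(np.arctan2(T[1,0],T[0,0]))
    print("t",round(s["t"],2),"tcp",(T[:3,3]*1000).round(1),"ang",cur.round(2),"zaxis",T[:3,2].round(3),"->",(T[:3,:3].T@d).round(1),"turn",np.round(((cur-a)+180)%360-180,2),"steps",np.round(np.linalg.norm(d)/41.7,1))
if __name__=="__main__": go(*map(float,sys.argv[1:]))
E
python3 go.py 540 -313 240 -68; python3 -c "
from cell import ctrl
print(ctrl.snapshot('wrist')['tool_from_camera'].round(3))"
```

```text
t 0.1 tcp [ 135.9 -558.5  230.8] ang -76.32 zaxis [-0.     0.001 -1.   ] -> [-143.  -450.6   -9. ] turn -8.32 steps 11.3
[[ 1.     0.     0.     0.   ]
 [-0.     0.966  0.26  -0.064]
 [-0.    -0.26   0.966 -0.143]
 [ 0.     0.     0.     1.   ]]
```

>>> {"op": "jog_arm", "data": {"commands": "-48 -150 0 -8; -48 -150 0 -8; -48 -150 0 -8; -48 -150 0 -8; -48 -150 0 -8"}}

```text
t: 0.57
ee_pos: [0.2744, -0.4736, 0.2314]
orientation: [0.829, -0.56, 0.0, -0.001]
ft_force: [0.6, -0.0, 0.8]
gripper_width: 0.0853
```

```bash
python3 go.py 570 -310 200 -68
```

```text
t 0.57 tcp [ 274.4 -473.6  231.4] ang -68.1 zaxis [ 0.001  0.001 -1.   ] -> [ -41.6 -335.3   31.9] turn -0.1 steps 8.1
```

>>> {"op": "jog_arm", "data": {"commands": "-20 -165 15 0; -20 -165 15 0; -20 -165 15 0; -20 -165 15 0; -20 -165 15 0"}}

```text
t: 0.98
ee_pos: [0.4209, -0.3934, 0.2152]
orientation: [0.829, -0.56, -0.0, -0.001]
ft_force: [-0.6, 0.3, 0.1]
gripper_width: 0.0854
```

>>> {"op": "jog_arm", "data": {"commands": "-21 -165 17 0; -21 -165 17 0; -21 -165 17 0; -21 -165 17 0; -21 -165 17 0"}}

```text
t: 1.4
ee_pos: [0.5662, -0.3127, 0.1974]
orientation: [0.829, -0.56, -0.001, -0.001]
ft_force: [-0.6, 0.0, -0.5]
gripper_width: 0.0851
```

```bash
cat > look.py <<'E'
import sys
from h import *
from cell import ctrl
s=ctrl.sense();d=ctrl.snapshot("wrist");T=tcpT(s)@d["tool_from_camera"];n=sys.argv[1]
np.savez(n+".npz",**d,T=T);cv2.imwrite(f"pics/{n}.png",d["img"]);print("vel",np.abs(s["joint_velocities"]).max().round(4),(s["ee_pos"]*np.array(1000)).round(1))
P=cloud(d,T);c=np.array(s["ee_pos"])
if len(sys.argv)>2: c=np.array([float(sys.argv[2]),float(sys.argv[3]),0])/1000
r=np.hypot(*(P-c)[...,:2].transpose(2,0,1))<.08
g=d["img"].max(-1)
print("desk",np.median(P[r&(abs(P[...,2])<.006)][:,2]).round(4))
for nm,m in dict(rod=r&(P[...,2]>.041)&(P[...,2]<.055),hi=r&(P[...,2]>.033)&(P[...,2]<.055),base=r&(P[...,2]>.005)&(P[...,2]<.011)).items():
    m=cv2.morphologyEx(m.astype(np.uint8),cv2.MORPH_OPEN,np.ones((3,3)))>0
    if m.sum()>10: print(nm,m.sum(),rect(P[m]),"zmed",np.percentile(P[m][:,2],[50,95]).round(4))
E
python3 look.py w_long
```

```text
vel 0.0875 [ 566.2 -312.7  197.4]
desk 0.0005
rod 1085 (array([ 573.6, -311. ]), 89.3, 33.1, 20.7) zmed [0.0454 0.0472]
hi 1405 (array([ 573.3, -310.2]), 89.3, 36.8, 21.3) zmed [0.0447 0.047 ]
base 1891 (array([ 573.1, -310.3]), 119.0, 44.0, 21.8) zmed [0.0085 0.0097]
```

View pics/w_long.png

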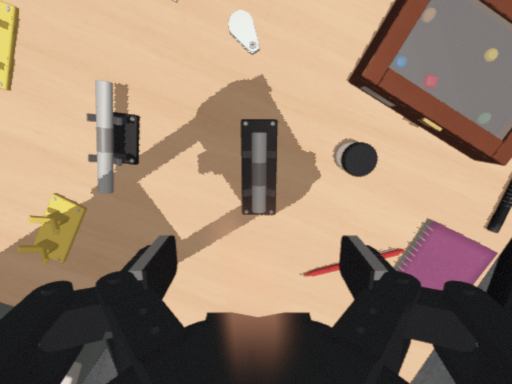

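The wrist view shows rest_long with the middle rod at (260,172). The base measures 119x44 mm and agrees with the description. I'm moving on to the other three.

```bash
python3 go.py 540 -145 200 -77
```

```text
t 1.45 tcp [ 564.  -314.4  197.8] ang -68.1 zaxis [-0.001  0.002 -1.   ] -> [-166.1  -40.9   -1.9] turn 8.9 steps 4.1
```

>>> {"op": "jog_arm", "data": {"commands": "-166 -41 0 9; -166 -41 0 9; -166 -41 0 9; -166 -41 0 9; -166 -41 0 9"}}

```text
t: 1.87
ee_pos: [0.5372, -0.1427, 0.1998]
orientation: [0.782, -0.624, -0.0, -0.001]
ft_force: [-0.4, 0.3, 0.5]
gripper_width: 0.0853
```

>>> {"op": "jog_arm", "data": {"commands": "0 0 0 0; 0 0 0 0; 0 0 0 0"}}

```text
t: 2.12
ee_pos: [0.5385, -0.1486, 0.1993]
orientation: [0.78, -0.625, 0.0, 0.0]
ft_force: [0.8, -0.5, -0.7]
gripper_width: 0.0857
```

```bash
python3 look.py w_short; python3 go.py 465 20 200 -90
```

```text
vel 0.0081 [ 538.5 -148.6  199.3]
desk 0.0006
rod 1398 (array([ 544.3, -135.5]), 119.9, 24.7, 13.9) zmed [0.0454 0.0471]
hi 1786 (array([ 545.4, -140.1]), 120.0, 37.0, 14.3) zmed [0.0448 0.047 ]
base 737 (array([ 547.2, -139.4]), 55.2, 43.8, 14.5) zmed [0.0085 0.0098]
t 2.17 tcp [ 538.6 -148.6  199.1] ang -77.41 zaxis [-0. -0. -1.] -> [-180.6   35.    -0.9] turn 12.59 steps 4.4
```

>>> {"op": "jog_arm", "data": {"commands": "-181 35 0 13; -181 35 0 13; -181 35 0 13; -181 35 0 13; -181 35 0 13"}}

```text
t: 2.58
ee_pos: [0.4632, 0.0238, 0.1993]
orientation: [-0.705, 0.709, 0.0, 0.0]
ft_force: [-0.2, -0.7, 0.2]
gripper_width: 0.0853
```

>>> {"op": "jog_arm", "data": {"commands": "0 0 0 0; 0 0 0 0; 0 0 0 0"}}

```text
t: 2.83
ee_pos: [0.4653, 0.0207, 0.1993]
orientation: [-0.705, 0.709, -0.0, -0.0]
ft_force: [0.1, -0.5, -0.4]
gripper_width: 0.0855
```

```bash
python3 look.py w_mid; python3 go.py 485 205 200 -115
```

```text
vel 0.0093 [465.3  20.7 199.3]
desk 0.0005
rod 700 (array([466.3,  22.1]), 59.6, 24.4, -1.2) zmed [0.0454 0.0472]
hi 1021 (array([466.4,  27. ]), 59.6, 37.0, -0.8) zmed [0.0442 0.047 ]
base 1378 (array([466.8,  27.4]), 89.4, 43.4, 0.2) zmed [0.0085 0.0099]
t 2.88 tcp [465.3  20.6 199.1] ang -90.4 zaxis [-0. -0. -1.] -> [-184.6  -18.4   -0.9] turn 24.6 steps 4.4
```

>>> {"op": "jog_arm", "data": {"commands": "-185 -18 0 24.6; -185 -18 0 24.6; -185 -18 0 24.6; -185 -18 0 24.6; -185 -18 0 24.6"}}

```text
t: 3.3
ee_pos: [0.4842, 0.2016, 0.1991]
orientation: [-0.534, 0.846, -0.0, -0.0]
ft_force: [0.6, -1.4, 0.8]
gripper_width: 0.0855
```

>>> {"op": "jog_arm", "data": {"commands": "0 0 0 0; 0 0 0 0; 0 0 0 0"}}

```text
t: 3.55
ee_pos: [0.4838, 0.2006, 0.1989]
orientation: [-0.538, 0.843, 0.0, -0.0]
ft_force: [-0.2, -0.0, -0.9]
gripper_width: 0.0851
```

```bash
python3 look.py w_spare
cat > rodfit.py <<'E'
import sys
from h import *
n,cx,cy,a=sys.argv[1],*map(float,sys.argv[2:5])
d=np.load(n+".npz");P=cloud(d,d["T"])[...,:3]*1000;P=P.reshape(-1,3);I=d["img"].reshape(-1,3)
e=np.array([np.cos(np.radians(a)),np.sin(np.radians(a))]);f=np.array([-e[1],e[0]])
q=P[:,:2]-[cx,cy];u,v=q@e,q@f;z=P[:,2]
m=(abs(v)<10)&(abs(u)<66)&(z>41)&(z<50)
U=u[m];V=v[m]
# axis: fit v against u, weighted to symmetric top
k=np.polyfit(U,V,1);print("rod ends",U.min().round(1),U.max().round(1),"centre along",((U.min()+U.max())/2).round(1),"axis off",k[1].round(2),"slope deg",np.degrees(np.arctan(k[0])).round(2))
for sgn in(-1,1):
    for w in(-1,1):
        t=(z>30)&(z<46)&(abs(u*sgn-22)<9)&(v*w>9)&(v*w<24);
        if t.sum()>3: print("yoke",sgn,w,t.sum(),"u",u[t].min().round(1),u[t].max().round(1),"v out",np.abs(v[t]).max().round(1))
b=(z>5)&(z<11)&(abs(u)<66)&(abs(v)<48);print("base u",np.percentile(u[b],[.2,99.8]).round(1),"v",np.percentile(v[b],[.2,99.8]).round(1))
E
python3 rodfit.py w_long 573.1 -310.3 21.8;python3 rodfit.py w_short 546 -139.8 14.4;python3 rodfit.py w_mid 466.6 27.2 -.3; python3 rodfit.py w_spare 489 209.5 -24.2
```

```text
vel 0.0204 [483.8 200.6 198.9]
desk 0.0005
hi 304 (array([488.7, 212.5]), 51.9, 36.1, -24.8) zmed [0.0392 0.0424]
base 3356 (array([488.5, 212.2]), 88.8, 88.4, -70.5) zmed [0.0085 0.0097]
rod ends -44.5 44.8 centre along 0.1 axis off 0.01 slope deg -0.09
yoke -1 -1 67 u -26.0 -18.1 v out 18.2
yoke -1 1 66 u -26.0 -18.1 v out 18.6
yoke 1 -1 67 u 17.7 25.7 v out 18.6
yoke 1 1 66 u 18.1 25.7 v out 18.0
base u [-59.2  59.5] v [-21.9  21.9]
rod ends -60.6 59.3 centre along -0.7 axis off -0.09 slope deg 0.09
yoke -1 -1 61 u -26.6 -18.9 v out 18.6
yoke -1 1 66 u -27.1 -19.1 v out 18.4
yoke 1 -1 67 u 16.8 24.9 v out 18.4
yoke 1 1 67 u 17.0 24.9 v out 18.4
base u [-28.1  28.9] v [-21.8  22. ]
rod ends -30.0 29.6 centre along -0.2 axis off -0.38 slope deg 0.38
yoke -1 -1 59 u -25.2 -17.4 v out 18.1
yoke -1 1 59 u -25.2 -17.5 v out 17.9
yoke 1 -1 67 u 18.3 26.4 v out 18.9
yoke 1 1 67 u 18.4 26.3 v out 18.1
base u [-44.3  44.7] v [-21.8  21.7]Traceback (most recent call last):
  File "rodfit.py", line 10, in <module>
    k=np.polyfit(U,V,1);print("rod ends",U.min().round(1),U.max().round(1),"centre along",((U.min()+U.max())/2).round(1),"axis off",k[1].round(2),"slope deg",np.degrees(np.arctan(k[0])).round(2))
    raise TypeError("expected non-empty vector for x")
TypeError: expected non-empty vector for x
```

View pics/w_spare.png

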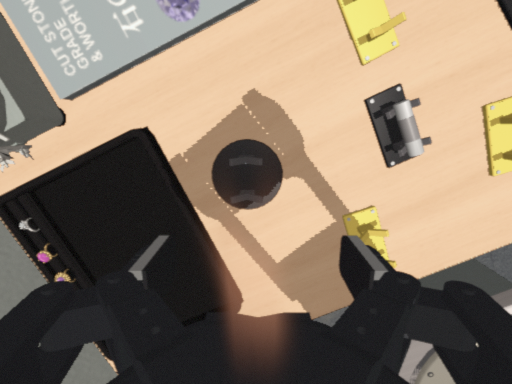

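Rest centres, taken from yoke midpoints and bases:

| Rest | x, y (mm) | Angle |
|---|---|---|
| long | 573.0, −310.4 | 21.8° |
| short | 545.0, −140.0 | 14.5° |
| mid | 467.1, 27.0 | −0.1° |
| spare | 488.6, 212.4 | −24.8° |

The sizes match the descriptions. The plan is short→spare, middle→rest_middle, long→rest_long, short→rest_short.

```bash
python3 go.py 466.4 26.9 120 -90.2
```

```text
t 3.6 tcp [483.8 200.3 199. ] ang -114.98 zaxis [-0.001 -0.    -1.   ] -> [164.5 -57.5  79.1] turn -24.78 steps 4.6
```

>>> {"op": "jog_arm", "data": {"commands": "164.5 -57.5 79 -24.8; 164.5 -57.5 79 -24.8; 164.5 -57.5 79 -24.8; 164.5 -57.5 79 -24.8; 164.5 -57.5 79 -24.8", "grip": 50}}

```text
t: 4.02
ee_pos: [0.4656, 0.0253, 0.1199]
orientation: [0.708, -0.706, 0.0, -0.0]
ft_force: [1.0, -0.5, -1.2]
gripper_width: 0.05
```

>>> {"op": "jog_arm", "data": {"commands": "0 0 0 0; 0 0 0 0; 0 0 0 0; 0 0 0 0"}}

```text
t: 4.35
ee_pos: [0.4665, 0.0282, 0.1209]
orientation: [-0.706, 0.708, -0.0, 0.0]
ft_force: [0.3, 0.7, 0.6]
gripper_width: 0.05
```

```bash
python3 go.py 466.4 26.9 20 -90.2
```

```text
t 4.35 tcp [466.5  28.2 120.9] ang -90.15 zaxis [ 0.001  0.    -1.   ] -> [  1.3   0.2 100.9] turn 0.05 steps 2.4
```

>>> {"op": "jog_arm", "data": {"commands": "1.3 0 35 0; 1.3 0 70 0; 1.3 0 90 0; 1.3 0 101 0; 1.3 0 101 0"}}

```text
t: 4.77
ee_pos: [0.4654, 0.0276, 0.0178]
orientation: [-0.707, 0.707, 0.001, -0.001]
ft_force: [0.2, 1.6, -0.4]
gripper_width: 0.0501
```

>>> {"op": "jog_arm", "data": {"commands": "0 0 0 0; 0 0 0 0; 0 0 0 0; 0 0 0 0; 0 0 0 0", "grip": 5, "force": 50}}

```text
t: 5.18
ee_pos: [0.4672, 0.0273, 0.0209]
orientation: [-0.706, 0.708, -0.001, 0.001]
ft_force: [0.0, 6.4, 6.0]
gripper_width: 0.0147
```

```bash
python3 go.py 466.4 26.9 95 -90.2; python3 -c "
from cell import ctrl
s=ctrl.sense();print(s['gripper_width'],s['ft_force'])"
```

```text
t 5.18 tcp [467.2  27.3  20.9] ang -90.12 zaxis [ 0.003  0.001 -1.   ] -> [  0.4   0.6 -74.1] turn 0.08 steps 1.8
0.014744066418649178 [0.01896121 6.4297838  5.9854969 ]
```

>>> {"op": "jog_arm", "data": {"commands": "0 0 -20 0; 0 0 -45 0; 0 0 -80 0; 0 0 -80 0; 0 0 -80 0"}}

```text
t: 5.6
ee_pos: [0.4674, 0.0268, 0.1019]
orientation: [-0.706, 0.708, -0.002, 0.002]
ft_force: [0.8, -0.4, -1.5]
gripper_width: 0.0141
```

```bash
python3 go.py 488.6 212.4 101 -114.8;  python3 -c "
from cell import ctrl
s=ctrl.sense();print(s['gripper_width'],s['ft_force'])"
```

```text
t 5.6 tcp [467.4  26.8 101.9] ang -90.12 zaxis [ 0.005 -0.    -1.   ] -> [-185.7  -20.8    0.9] turn 24.68 steps 4.5
0.014104718721811547 [ 0.80246395 -0.4333231  -1.50449486]
```

>>> {"op": "jog_arm", "data": {"commands": "-186 -21 0 24.7; -186 -21 0 24.7; -186 -21 0 24.7; -186 -21 0 24.7; -186 -21 0 24.7"}}

```text
t: 6.02
ee_pos: [0.4866, 0.208, 0.0989]
orientation: [-0.535, 0.845, -0.0, -0.0]
ft_force: [0.5, -0.6, -0.9]
gripper_width: 0.0141
```

>>> {"op": "jog_arm", "data": {"commands": "0 0 0 0; 0 0 0 0; 0 0 0 0; 0 0 0 0; 0 0 0 0"}}

```text
t: 6.43
ee_pos: [0.487, 0.2059, 0.0993]
orientation: [-0.538, 0.843, 0.0, -0.0]
ft_force: [-0.6, -0.1, 0.3]
gripper_width: 0.0143
```

```bash
python3 look.py w_h1; python3 go.py 488.6 212.4 22 -114.8;  python3 -c "
from cell import ctrl
s=ctrl.sense();print(s['gripper_width'],s['ft_force'])"
```

```text
vel 0.0038 [487.  205.9  99.3]
desk 0.0005
rod 58 (array([509. , 203.2]), 33.4, 6.4, 65.3) zmed [0.0421 0.0431]
hi 360 (array([491.5, 211.1]), 45.8, 36.9, -24.0) zmed [0.0393 0.0426]
base 5002 (array([494.6, 210.4]), 89.0, 76.4, 70.4) zmed [0.0085 0.0096]
t 6.48 tcp [487.  205.9  99.3] ang -114.9 zaxis [-0.  0. -1.] -> [-6.5  1.3 77.3] turn -0.1 steps 1.9
0.014592714269253881 [ 0.14619991 -0.22393951 -1.26177267]
```

View pics/w_h1.png

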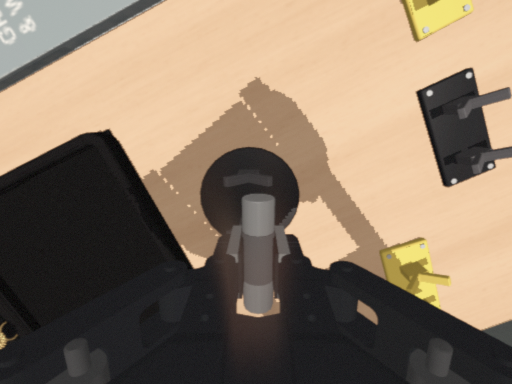

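The short rod is held squarely between the pads (258,250), with the spare rest ahead. I correct 6.5 mm sideways and lower.

>>> {"op": "jog_arm", "data": {"commands": "-6.5 1.3 0 0; -6.5 1.3 30 0; -6.5 1.3 60 0; -6.5 1.3 72 0; -6.5 1.3 78 0"}}

```text
t: 6.9
ee_pos: [0.488, 0.2136, 0.0205]
orientation: [-0.538, 0.843, 0.001, -0.001]
ft_force: [-18.1, 3.6, 49.1]
gripper_width: 0.0142
```

>>> {"op": "jog_arm", "data": {"commands": "0 0 0 0; 0 0 0 0; 0 0 0 0"}}

```text
t: 7.15
ee_pos: [0.489, 0.2134, 0.0221]
orientation: [-0.539, 0.843, -0.0, 0.0]
ft_force: [-1.1, 0.1, -1.1]
gripper_width: 0.0142
```

```bash
python3 go.py 488.6 212.4 20.5 -114.8
```

```text
t 7.15 tcp [489.  213.4  22.1] ang -114.83 zaxis [ 0.001  0.    -1.   ] -> [ 1.1 -0.   1.6] turn -0.03 steps 0.0
```

>>> {"op": "jog_arm", "data": {"commands": "0 0 0 0; 0 0 0 0; 0 0 0 0", "grip": 45}}

```text
t: 7.4
ee_pos: [0.4887, 0.2134, 0.0217]
orientation: [-0.539, 0.843, -0.0, 0.0]
ft_force: [0.8, -0.2, 0.1]
gripper_width: 0.0447
```

>>> {"op": "jog_arm", "data": {"commands": "0 0 -40 0; 0 0 -80 0; 0 0 -120 0; 0 0 -140 0; 0 0 -140 0"}}

```text
t: 7.82
ee_pos: [0.4902, 0.2138, 0.1668]
orientation: [-0.539, 0.843, -0.001, 0.004]
ft_force: [0.9, -0.9, 0.7]
gripper_width: 0.0452
```

```bash
python3 look.py w_s1 488.6 212.4; python3 rodfit.py w_s1 488.6 212.4 -24.8; python3 go.py 573 -310.3 130 -68.2
```

```text
vel 0.0756 [490.2 213.8 166.8]
desk 0.0005
rod 892 (array([488.7, 213.7]), 60.3, 33.0, -26.5) zmed [0.0453 0.0472]
hi 1262 (array([487.9, 212.3]), 60.4, 36.8, -24.4) zmed [0.0441 0.0471]
base 3411 (array([489.7, 212. ]), 89.4, 86.9, 65.4) zmed [0.0085 0.0096]
rod ends -30.8 29.6 centre along -0.6 axis off -0.16 slope deg 0.88
yoke -1 -1 80 u -25.6 -17.8 v out 18.9
yoke -1 1 73 u -25.9 -18.2 v out 17.8
yoke 1 -1 82 u 18.1 26.2 v out 18.1
yoke 1 1 82 u 17.9 25.7 v out 18.2
base u [-43.2  43.6] v [-44.2  43.5]
t 7.87 tcp [489.4 213.6 164. ] ang -114.82 zaxis [ 0.004  0.001 -1.   ] -> [ 440.5 -295.6   33.7] turn -46.62 steps 12.7
```

The short rod lies in the spare rest: top at 46–47 mm, 0.6 mm off centre. Next is the middle rod on rest_long.

>>> {"op": "jog_arm", "data": {"commands": "162 -109 0 -18; 162 -109 0 -18; 162 -109 0 -18; 162 -109 0 -18; 162 -109 0 -18"}}

```text
t: 8.28
ee_pos: [0.5188, 0.019, 0.1603]
orientation: [-0.664, 0.747, 0.001, -0.0]
ft_force: [0.5, -0.2, 0.3]
gripper_width: 0.045
```

```bash
python3 go.py 573 -310.3 130 -68.2
```

```text
t 8.28 tcp [518.8  19.  160.3] ang -96.73 zaxis [-0.001  0.    -1.   ] -> [320.6 -92.4  30.1] turn -28.53 steps 8.0
```

>>> {"op": "jog_arm", "data": {"commands": "170 -50 0 -15; 170 -50 0 -15; 170 -50 0 -15; 170 -50 0 -15; 170 -50 0 -15"}}

```text
t: 8.7
ee_pos: [0.5485, -0.1581, 0.1599]
orientation: [0.755, -0.655, -0.001, 0.001]
ft_force: [-0.2, -0.4, 0.6]
gripper_width: 0.045
```

```bash
python3 go.py 573 -310.3 120 -68.2
```

```text
t 8.7 tcp [ 548.5 -158.1  159.9] ang -81.92 zaxis [-0.002 -0.    -1.   ] -> [154.2  -2.9  39.9] turn -13.72 steps 3.8
```

>>> {"op": "jog_arm", "data": {"commands": "154 -3 40 -13.7; 154 -3 40 -13.7; 154 -3 40 -13.7; 154 -3 40 -13.7; 154 -3 40 -13.7", "grip": 50}}

```text
t: 9.12
ee_pos: [0.5725, -0.3111, 0.1171]
orientation: [0.827, -0.562, -0.002, 0.001]
ft_force: [0.4, -0.0, -0.5]
gripper_width: 0.0501
```

>>> {"op": "jog_arm", "data": {"commands": "0 0 0 0; 0 0 0 0; 0 0 0 0; 0 0 0 0"}}

```text
t: 9.45
ee_pos: [0.5739, -0.305, 0.1217]
orientation: [0.829, -0.56, 0.0, -0.0]
ft_force: [-0.3, -0.3, 0.6]
gripper_width: 0.05
```

```bash
python3 look.py w_l2; python3 rodfit.py w_l2 573 -310.3 21.8; python3 go.py 573.1 -310.3 21 -68.2
```

```text
vel 0.0036 [ 573.9 -305.   121.7]
desk 0.0006
rod 1825 (array([ 573.6, -310.6]), 90.1, 33.4, 21.3) zmed [0.0454 0.0471]
hi 2381 (array([ 573.6, -310.4]), 90.2, 36.5, 21.0) zmed [0.0446 0.047 ]
base 2869 (array([ 573. , -310.4]), 118.6, 44.0, 21.7) zmed [0.0085 0.0097]
rod ends -44.5 45.5 centre along 0.5 axis off -0.08 slope deg -0.13
yoke -1 -1 106 u -25.8 -17.9 v out 18.2
yoke -1 1 107 u -26.2 -17.8 v out 18.3
yoke 1 -1 117 u 18.0 26.0 v out 18.8
yoke 1 1 110 u 18.0 26.0 v out 17.7
base u [-58.7  59.2] v [-22.1  21.8]
t 9.5 tcp [ 573.9 -305.1  121.7] ang -68.05 zaxis [ 0. -0. -1.] -> [  4.5   2.7 100.7] turn 0.15 steps 2.4
```

>>> {"op": "jog_arm", "data": {"commands": "4.5 2.3 30 0; 4.5 2.3 65 0; 4.5 2.3 88 0; 4.5 2.3 97 0; 4.5 2.3 101 0"}}

```text
t: 9.92
ee_pos: [0.5729, -0.3102, 0.0192]
orientation: [0.829, -0.56, -0.001, -0.0]
ft_force: [0.3, -0.3, -0.2]
gripper_width: 0.05
```

>>> {"op": "jog_arm", "data": {"commands": "0 0 0 0; 0 0 0 0; 0 0 0 0; 0 0 0 0; 0 0 0 0", "grip": 5}}

```text
t: 10.33
ee_pos: [0.5737, -0.3105, 0.0223]
orientation: [0.829, -0.56, 0.0, -0.001]
ft_force: [-5.2, 10.0, 8.8]
gripper_width: 0.0142
```

```bash
python3 go.py 573.4 -310.1 100 -68.2
```

```text
t 10.33 tcp [ 573.7 -310.5   22.3] ang -68.1 zaxis [ 0.001  0.    -1.   ] -> [ -0.4   0.  -77.7] turn 0.1 steps 1.9
```

>>> {"op": "jog_arm", "data": {"commands": "0 0 -20 0; 0 0 -50 0; 0 0 -90 0; 0 0 -90 0; 0 0 -90 0"}}

```text
t: 10.75
ee_pos: [0.5746, -0.3119, 0.1144]
orientation: [0.828, -0.56, 0.003, 0.0]
ft_force: [0.0, 1.1, -2.1]
gripper_width: 0.0144
```

```bash
python3 go.py 467.1 27 110 -90.1
```

```text
t 10.75 tcp [ 574.6 -311.9  114.4] ang -68.11 zaxis [ 0.005 -0.004 -1.   ] -> [-354.6  -26.6    2.6] turn 21.99 steps 8.5
```

>>> {"op": "jog_arm", "data": {"commands": "-180 -14 0 11; -180 -14 0 11; -180 -14 0 11; -180 -14 0 11; -180 -14 0 11"}}

```text
t: 11.17
ee_pos: [0.5173, -0.1346, 0.1101]
orientation: [0.772, -0.636, -0.001, -0.0]
ft_force: [-0.4, -0.1, -1.2]
gripper_width: 0.0141
```

```bash
python3 go.py 467.1 27 110 -90.1
```

```text
t 11.17 tcp [ 517.3 -134.6  110.1] ang -79.02 zaxis [-0.001  0.001 -1.   ] -> [-168.2   18.5    0.4] turn 11.08 steps 4.1
```

>>> {"op": "jog_arm", "data": {"commands": "-168 18.5 0 11; -168 18.5 0 11; -168 18.5 0 11; -168 18.5 0 11; -168 18.5 0 11"}}

```text
t: 11.58
ee_pos: [0.4672, 0.0273, 0.1103]
orientation: [0.707, -0.707, -0.001, -0.0]
ft_force: [0.3, -0.8, -0.9]
gripper_width: 0.0142
```

>>> {"op": "jog_arm", "data": {"commands": "0 0 0 0; 0 0 0 0; 0 0 0 0; 0 0 0 0"}}

```text
t: 11.92
ee_pos: [0.4696, 0.0216, 0.1102]
orientation: [-0.706, 0.708, 0.0, -0.0]
ft_force: [-0.1, 0.1, -1.4]
gripper_width: 0.0143
```

```bash
python3 go.py 467.0 27 22 -90.1
```

```text
t 11.92 tcp [469.6  21.6 110.2] ang -90.2 zaxis [-0. -0. -1.] -> [-5.4  2.6 88.2] turn -0.1 steps 2.1
```

>>> {"op": "jog_arm", "data": {"commands": "-5.4 2.6 0 0; -5.4 2.6 30 0; -5.4 2.6 55 0; -5.4 2.6 68 0; -5.4 2.6 75 0"}}

```text
t: 12.33
ee_pos: [0.4657, 0.0278, 0.0334]
orientation: [-0.706, 0.708, 0.001, -0.001]
ft_force: [-0.4, 1.0, -1.0]
gripper_width: 0.0142
```

>>> {"op": "jog_arm", "data": {"commands": "0 0 3 0; 0 0 6 0; 0 0 9 0; 0 0 12 0; 0 0 13 0"}}

```text
t: 12.75
ee_pos: [0.467, 0.0279, 0.0226]
orientation: [-0.706, 0.708, -0.0, 0.0]
ft_force: [-2.6, -2.9, 9.1]
gripper_width: 0.0142
```

```bash
python3 go.py 467.0 27 22 -90.1
```

```text
t 12.75 tcp [467.   27.9  22.6] ang -90.12 zaxis [ 0.001 -0.    -1.   ] -> [0.9 0.  0.6] turn -0.02 steps 0.0
```

Seated gently at 9 N. I release, lift and check.

>>> {"op": "jog_arm", "data": {"commands": "0 0 0 0; 0 0 0 0; 0 0 0 0; 0 0 0 0", "grip": 45}}

```text
t: 13.08
ee_pos: [0.4668, 0.0281, 0.0225]
orientation: [-0.706, 0.708, -0.0, 0.0]
ft_force: [0.6, -0.8, 0.2]
gripper_width: 0.0448
```

>>> {"op": "jog_arm", "data": {"commands": "0 0 -30 0; 0 0 -70 0; 0 0 -120 0; 0 0 -120 0; 0 0 -120 0"}}

```text
t: 13.5
ee_pos: [0.4682, 0.0279, 0.1459]
orientation: [-0.706, 0.708, -0.002, 0.002]
ft_force: [-0.7, -0.2, 0.2]
gripper_width: 0.0448
```

```bash
python3 look.py w_m2; python3 rodfit.py w_m2 467 27 -.1; python3 go.py 545.3 -140 120 -75.5
```

```text
vel 0.0671 [468.2  27.9 145.9]
desk 0.0006
rod 1541 (array([467.1,  26.8]), 89.5, 33.3, 0.0) zmed [0.0453 0.047 ]
hi 1959 (array([467.3,  26.9]), 89.8, 37.3, -0.3) zmed [0.0446 0.0469]
base 1588 (array([466.9,  26.9]), 89.9, 44.0, -0.3) zmed [0.0084 0.0097]
rod ends -44.6 44.9 centre along 0.2 axis off -0.17 slope deg -0.11
yoke -1 -1 96 u -25.9 -17.8 v out 18.7
yoke -1 1 88 u -25.9 -17.9 v out 18.3
yoke 1 -1 95 u 17.9 25.9 v out 18.9
yoke 1 1 96 u 18.0 26.1 v out 18.5
base u [-44.7  44.8] v [-22.1  21.8]
t 13.55 tcp [467.3  28.  143.7] ang -90.12 zaxis [ 0.003 -0.    -1.   ] -> [167.9 -78.2  23.9] turn -14.62 steps 4.5
```

The middle rod is level with its base within 0.2 mm. Next is the long rod on rest_short.

>>> {"op": "jog_arm", "data": {"commands": "168 -78 24 -14.6; 168 -78 24 -14.6; 168 -78 24 -14.6; 168 -78 24 -14.6; 168 -78 24 -14.6", "grip": 50}}

```text
t: 13.97
ee_pos: [0.5445, -0.1429, 0.1162]
orientation: [0.79, -0.613, -0.001, 0.0]
ft_force: [0.4, 1.1, -0.1]
gripper_width: 0.05
```

>>> {"op": "jog_arm", "data": {"commands": "0 0 0 0; 0 0 0 0; 0 0 0 0; 0 0 0 0"}}

```text
t: 14.3
ee_pos: [0.5439, -0.1392, 0.1179]
orientation: [0.791, -0.612, -0.0, 0.0]
ft_force: [-0.6, -0.3, -0.2]
gripper_width: 0.0498
```

```bash
python3 look.py w_sh2; python3 rodfit.py w_sh2 545 -140 14.4; python3 go.py 545.2 -140 22 -75.6
```

```text
vel 0.0098 [ 543.9 -139.2  117.9]
desk 0.0005
rod 2505 (array([ 545.2, -139.8]), 120.2, 33.7, 14.5) zmed [0.0453 0.047 ]
hi 3141 (array([ 545.4, -140.2]), 120.2, 36.7, 14.8) zmed [0.0448 0.0469]
base 1250 (array([ 545.9, -139.9]), 58.4, 44.0, 13.9) zmed [0.0085 0.0097]
rod ends -59.8 60.4 centre along 0.3 axis off -0.08 slope deg 0.15
yoke -1 -1 117 u -25.8 -17.7 v out 18.8
yoke -1 1 109 u -25.7 -17.8 v out 17.9
yoke 1 -1 121 u 18.2 26.1 v out 18.5
yoke 1 1 113 u 17.9 26.1 v out 18.0
base u [-29.   29.9] v [-22.   21.9]
t 14.35 tcp [ 544.1 -139.1  118.2] ang -75.46 zaxis [-0.  0. -1.] -> [ 1.2 -0.9 96.2] turn 0.14 steps 2.3
```

>>> {"op": "jog_arm", "data": {"commands": "1.2 -1 30 0; 1.2 -1 60 0; 1.2 -1 82 0; 1.2 -1 92 0; 1.2 -1 96 0"}}

```text
t: 14.77
ee_pos: [0.5449, -0.1401, 0.0211]
orientation: [0.791, -0.612, -0.001, 0.0]
ft_force: [0.8, 0.5, 0.1]
gripper_width: 0.0502
```

>>> {"op": "jog_arm", "data": {"commands": "0 0 0 0; 0 0 0 0; 0 0 0 0; 0 0 0 0; 0 0 0 0", "grip": 5}}

```text
t: 15.18
ee_pos: [0.5461, -0.1399, 0.024]
orientation: [0.791, -0.612, 0.0, -0.001]
ft_force: [-3.2, 13.0, 9.3]
gripper_width: 0.0146
```

>>> {"op": "jog_arm", "data": {"commands": "0 0 -20 0; 0 0 -50 0; 0 0 -85 0; 0 0 -85 0; 0 0 -85 0"}}

```text
t: 15.6
ee_pos: [0.5468, -0.1415, 0.1103]
orientation: [0.791, -0.612, 0.002, -0.001]
ft_force: [0.8, -0.0, -2.7]
gripper_width: 0.0141
```

```bash
python3 go.py 573 -310.3 108 -68.2
```

```text
t 15.6 tcp [ 546.8 -141.5  110.3] ang -75.51 zaxis [ 0.005 -0.002 -1.   ] -> [170.   16.9   2.7] turn -7.31 steps 4.1
```

>>> {"op": "jog_arm", "data": {"commands": "170 17 0 -7.3; 170 17 0 -7.3; 170 17 0 -7.3; 170 17 0 -7.3; 170 17 0 -7.3"}}

```text
t: 16.02
ee_pos: [0.5713, -0.3155, 0.1061]
orientation: [0.827, -0.562, 0.0, 0.001]
ft_force: [0.9, -1.7, -0.4]
gripper_width: 0.0145
```

>>> {"op": "jog_arm", "data": {"commands": "0 0 0 0; 0 0 0 0; 0 0 0 0; 0 0 0 0"}}

```text
t: 16.35
ee_pos: [0.5717, -0.3087, 0.1073]
orientation: [0.828, -0.56, -0.0, -0.0]
ft_force: [-0.9, 0.2, -0.3]
gripper_width: 0.0142
```

```bash
python3 go.py 573.6 -310.1 24 -68.2
```

```text
t 16.35 tcp [ 571.7 -308.7  107.3] ang -68.15 zaxis [-0.  0. -1.] -> [ 2.  -1.2 83.3] turn 0.05 steps 2.0
```

>>> {"op": "jog_arm", "data": {"commands": "2 -1.2 20 0; 2 -1.2 40 0; 2 -1.2 55 0; 2 -1.2 65 0; 2 -1.2 71 0"}}

```text
t: 16.77
ee_pos: [0.5733, -0.3103, 0.0352]
orientation: [0.828, -0.56, -0.001, -0.0]
ft_force: [0.6, -0.0, -1.5]
gripper_width: 0.0144
```

>>> {"op": "jog_arm", "data": {"commands": "0 0 3 0; 0 0 6 0; 0 0 9 0; 0 0 12 0; 0 0 12 0"}}

```text
t: 17.18
ee_pos: [0.5739, -0.3113, 0.025]
orientation: [0.828, -0.561, 0.0, -0.0]
ft_force: [-1.3, 3.1, 4.3]
gripper_width: 0.0143
```

```bash
python3 go.py 573.6 -310.1 24 -68.2
```

```text
t 17.18 tcp [ 573.9 -311.3   25. ] ang -68.22 zaxis [ 0.001 -0.    -1.   ] -> [-1.2 -0.2  1. ] turn -0.02 steps 0.0
```

>>> {"op": "jog_arm", "data": {"commands": "0 0 0 0; 0 0 0 0; 0 0 0 0; 0 0 0 0", "grip": 45}}

```text
t: 17.52
ee_pos: [0.5736, -0.3114, 0.0244]
orientation: [0.828, -0.561, 0.0, -0.0]
ft_force: [-0.1, 0.4, -1.4]
gripper_width: 0.0451
```

>>> {"op": "jog_arm", "data": {"commands": "0 0 -30 0; 0 0 -70 0; 0 0 -120 0; 0 0 -130 0; 0 0 -130 0"}}

```text
t: 17.93
ee_pos: [0.5751, -0.3123, 0.1602]
orientation: [0.828, -0.561, 0.004, 0.0]
ft_force: [0.6, -0.8, -0.4]
gripper_width: 0.045
```

```bash
python3 look.py w_l3; python3 rodfit.py w_l3 573 -310.3 21.8; python3 go.py 488.1 212.6 140 -114.8
```

```text
vel 0.0763 [ 575.1 -312.3  160.2]
desk 0.0006
rod 1746 (array([ 572.9, -310.8]), 120.0, 15.0, 21.2) zmed [0.0454 0.047 ]
hi 2245 (array([ 572.8, -310.5]), 120.0, 36.8, 21.1) zmed [0.0448 0.0469]
base 2033 (array([ 572.8, -310.5]), 118.6, 44.1, 21.8) zmed [0.0085 0.0097]
rod ends -60.3 59.7 centre along -0.3 axis off -0.17 slope deg -0.09
yoke -1 -1 83 u -26.0 -18.0 v out 18.3
yoke -1 1 80 u -25.9 -17.9 v out 18.5
yoke 1 -1 85 u 17.9 25.9 v out 18.7
yoke 1 1 77 u 18.0 25.9 v out 17.6
base u [-59.3  59. ] v [-22.   21.9]
t 17.98 tcp [ 574.4 -311.9  157.1] ang -68.22 zaxis [ 0.004 -0.003 -1.   ] -> [-519.1 -114.5   15.5] turn 46.58 steps 12.8
```

The long rod is level within 0.3 mm. Back to the spare rest for the short rod.

>>> {"op": "jog_arm", "data": {"commands": "-180 -40 0 16; -180 -40 0 16; -180 -40 0 16; -180 -40 0 16; -180 -40 0 16"}}

```text
t: 18.4
ee_pos: [0.5424, -0.1252, 0.1532]
orientation: [0.742, -0.67, -0.001, -0.0]
ft_force: [1.1, 0.2, -0.1]
gripper_width: 0.0451
```

```bash
python3 go.py 488.1 212.6 140 -114.8
```

```text
t 18.4 tcp [ 542.4 -125.2  153.2] ang -84.14 zaxis [-0.002  0.002 -1.   ] -> [-341.6   19.6   13.8] turn 30.66 steps 8.2
```

>>> {"op": "jog_arm", "data": {"commands": "-171 10 0 15; -171 10 0 15; -171 10 0 15; -171 10 0 15; -171 10 0 15"}}

```text
t: 18.82
ee_pos: [0.5151, 0.0441, 0.1533]
orientation: [-0.649, 0.761, 0.001, -0.0]
ft_force: [-0.0, -0.8, 0.4]
gripper_width: 0.0446
```

```bash
python3 go.py 488.1 212.6 125 -114.8
```

```text
t 18.82 tcp [515.1  44.1 153.3] ang -99.1 zaxis [-0.002  0.001 -1.   ] -> [-162.1   53.2   28.6] turn 15.7 steps 4.1
```

>>> {"op": "jog_arm", "data": {"commands": "-162 53 28 15.7; -162 53 28 15.7; -162 53 28 15.7; -162 53 28 15.7; -162 53 28 15.7", "grip": 50}}

```text
t: 19.23
ee_pos: [0.4885, 0.2117, 0.1244]
orientation: [-0.538, 0.843, 0.001, -0.001]
ft_force: [0.6, -0.0, 0.5]
gripper_width: 0.0501
```

>>> {"op": "jog_arm", "data": {"commands": "0 0 0 0; 0 0 0 0; 0 0 0 0; 0 0 0 0"}}

```text
t: 19.57
ee_pos: [0.4906, 0.2073, 0.1261]
orientation: [-0.537, 0.843, 0.0, -0.0]
ft_force: [-0.6, 0.3, 0.4]
gripper_width: 0.05
```

```bash
python3 look.py w_s3; python3 rodfit.py w_s3 488.6 212.4 -24.8; python3 go.py 488.1 212.6 22 -114.8
```

```text
vel 0.0062 [490.6 207.3 126.1]
desk 0.0005
rod 1189 (array([488.2, 212.4]), 59.9, 33.4, -24.4) zmed [0.0453 0.0471]
hi 1705 (array([488.3, 212.5]), 60.1, 37.3, -24.1) zmed [0.0441 0.0469]
base 4352 (array([489.4, 211.9]), 89.1, 86.5, 64.1) zmed [0.0085 0.0096]
rod ends -30.4 29.7 centre along -0.3 axis off -0.27 slope deg 0.8
yoke -1 -1 113 u -25.6 -17.7 v out 19.0
yoke -1 1 103 u -26.1 -17.9 v out 18.1
yoke 1 -1 108 u 18.1 26.3 v out 18.5
yoke 1 1 116 u 17.4 25.8 v out 18.8
base u [-41.7  44. ] v [-44.1  43.5]
t 19.62 tcp [490.6 207.2 126.3] ang -114.99 zaxis [-0. -0. -1.] -> [ -3.8   4.6 104.3] turn -0.19 steps 2.5
```

>>> {"op": "jog_arm", "data": {"commands": "-3.5 4.4 30 -0.7; -3.5 4.4 65 -0.7; -3.5 4.4 90 -0.7; -3.5 4.4 100 -0.7; -3.5 4.4 104 -0.7"}}

```text
t: 20.03
ee_pos: [0.4874, 0.2124, 0.021]
orientation: [-0.543, 0.84, 0.0, -0.001]
ft_force: [-0.2, -0.4, -0.3]
gripper_width: 0.0502
```

>>> {"op": "jog_arm", "data": {"commands": "0 0 0 0; 0 0 0 0; 0 0 0 0; 0 0 0 0; 0 0 0 0", "grip": 5}}

```text
t: 20.45
ee_pos: [0.4889, 0.2134, 0.024]
orientation: [-0.543, 0.84, -0.0, 0.001]
ft_force: [0.2, -1.0, 7.6]
gripper_width: 0.014
```

>>> {"op": "jog_arm", "data": {"commands": "0 0 -20 0; 0 0 -50 0; 0 0 -90 0; 0 0 -90 0; 0 0 -90 0"}}

```text
t: 20.87
ee_pos: [0.4891, 0.2136, 0.1153]
orientation: [-0.543, 0.84, -0.001, 0.003]
ft_force: [0.0, 0.1, -1.5]
gripper_width: 0.014
```

```bash
python3 go.py 545.2 -140 112 -75.5
```

```text
t 20.87 tcp [489.1 213.6 115.3] ang -114.21 zaxis [ 0.005  0.001 -1.   ] -> [ 299.5 -196.2    3.1] turn -38.71 steps 8.6
```

>>> {"op": "jog_arm", "data": {"commands": "158 -104 0 -20; 158 -104 0 -20; 158 -104 0 -20; 158 -104 0 -20; 158 -104 0 -20"}}

```text
t: 21.28
ee_pos: [0.5174, 0.0249, 0.1118]
orientation: [-0.682, 0.731, 0.0, -0.0]
ft_force: [1.4, 0.8, -0.8]
gripper_width: 0.0142
```

```bash
python3 go.py 545.2 -140 112 -75.5
```

```text
t 21.28 tcp [517.4  24.9 111.8] ang -94.02 zaxis [-0.001  0.    -1.   ] -> [162.5 -39.3  -0.3] turn -18.52 steps 4.0
```

>>> {"op": "jog_arm", "data": {"commands": "162.5 -39 0 -18.5; 162.5 -39 0 -18.5; 162.5 -39 0 -18.5; 162.5 -39 0 -18.5; 162.5 -39 0 -18.5"}}

```text
t: 21.7
ee_pos: [0.5448, -0.1434, 0.1115]
orientation: [0.789, -0.615, 0.0, 0.001]
ft_force: [-0.2, 0.3, -0.8]
gripper_width: 0.0143
```

>>> {"op": "jog_arm", "data": {"commands": "0 0 0 0; 0 0 0 0; 0 0 0 0; 0 0 0 0"}}

```text
t: 22.03
ee_pos: [0.5447, -0.1373, 0.1122]
orientation: [0.79, -0.613, -0.0, -0.0]
ft_force: [0.4, 0.3, -1.5]
gripper_width: 0.0146
```

```bash
python3 look.py w_sh3; python3 rodfit.py w_sh3 545.2 -140 14.5 | tail -5; python3 go.py 545.2 -140 24 -75.5
```

```text
vel 0.005 [ 544.7 -137.3  112.2]
desk 0.0006
rod 52 (array([ 567.4, -134.3]), 34.8, 6.7, -78.9) zmed [0.0419 0.0429]
hi 341 (array([ 547.9, -139.1]), 46.2, 36.6, 14.4) zmed [0.0392 0.0424]
base 1366 (array([ 545.3, -140. ]), 59.3, 44.1, 14.6) zmed [0.0085 0.0096]
t 22.08 tcp [ 544.8 -137.3  112.3] ang -75.64 zaxis [-0.  0. -1.] -> [ 2.8  0.2 88.3] turn -0.14 steps 2.1Traceback (most recent call last):
  File "rodfit.py", line 10, in <module>
    k=np.polyfit(U,V,1);print("rod ends",U.min().round(1),U.max().round(1),"centre along",((U.min()+U.max())/2).round(1),"axis off",k[1].round(2),"slope deg",np.degrees(np.arctan(k[0])).round(2))
    raise TypeError("expected non-empty vector for x")
TypeError: expected non-empty vector for x
```

Base centre confirmed at (545.3, −140.0), 14.6°. Lowering.

>>> {"op": "jog_arm", "data": {"commands": "2.8 0.2 20 0; 2.8 0.2 42 0; 2.8 0.2 60 0; 2.8 0.2 70 0; 2.8 0.2 76 0"}}

```text
t: 22.5
ee_pos: [0.5449, -0.1403, 0.0352]
orientation: [0.79, -0.613, -0.001, 0.0]
ft_force: [-0.7, 0.2, -1.0]
gripper_width: 0.0139
```

>>> {"op": "jog_arm", "data": {"commands": "0 0 3 0; 0 0 6 0; 0 0 9 0; 0 0 12 0; 0 0 12 0"}}

```text
t: 22.92
ee_pos: [0.5458, -0.141, 0.0252]
orientation: [0.79, -0.614, 0.0, -0.0]
ft_force: [-2.4, 4.4, 6.4]
gripper_width: 0.0137
```

```bash
python3 go.py 545.2 -140 24 -75.5
```

```text
t 22.92 tcp [ 545.8 -141.    25.2] ang -75.71 zaxis [ 0.001  0.    -1.   ] -> [-1.1  0.3  1.2] turn -0.21 steps 0.0
```

>>> {"op": "jog_arm", "data": {"commands": "0 0 0 0; 0 0 0 0; 0 0 0 0; 0 0 0 0", "grip": 45}}

```text
t: 23.25
ee_pos: [0.5454, -0.1413, 0.0244]
orientation: [0.789, -0.614, 0.0, -0.0]
ft_force: [-1.0, -0.1, -0.8]
gripper_width: 0.0448
```

>>> {"op": "jog_arm", "data": {"commands": "0 0 -30 0; 0 0 -70 0; 0 0 -120 0; 0 0 -170 0; 0 0 -170 0"}}

```text
t: 23.67
ee_pos: [0.5465, -0.1417, 0.2004]
orientation: [0.79, -0.614, 0.003, -0.001]
ft_force: [0.5, -0.2, 0.3]
gripper_width: 0.045
```

>>> {"op": "jog_arm", "data": {"commands": "0 0 0 0; 0 0 0 0; 0 0 0 0; 0 0 0 0"}}

```text
t: 24.0
ee_pos: [0.5449, -0.1411, 0.193]
orientation: [0.79, -0.614, -0.001, 0.0]
ft_force: [-0.7, -0.6, -0.4]
gripper_width: 0.0448
```

```bash
python3 look.py w_end; python3 rodfit.py w_end 545.2 -140 14.5;python3 rodfit.py w_end 573 -310.3 21.8|sed -n '1p;$p';python3 rodfit.py w_end 467 27 -.1|sed -n '1p;$p'; python3 - <<'E'
from cell import ctrl
import cv2,numpy as np
d=ctrl.snapshot("top");a=np.load("top0.npz")["img"];cv2.imwrite("pics/top9.png",d["img"])
for n,(u,v,w,h) in dict(caliper=(204,124,82,26),loupe=(300,130,20,20),jar=(362,155,24,22)).items(): print(n,cv2.absdiff(a,d["img"])[v:v+h,u:u+w].max(-1).mean().round(1))
E
```

```text
vel 0.0017 [ 544.9 -141.1  193. ]
desk 0.0006
rod 745 (array([ 545.1, -140.6]), 60.7, 25.3, 25.7) zmed [0.0454 0.0472]
hi 1045 (array([ 544.8, -140.2]), 59.6, 36.5, 14.9) zmed [0.0443 0.047 ]
base 788 (array([ 546.9, -139.1]), 55.9, 43.4, 14.8) zmed [0.0085 0.0098]
rod ends -30.2 29.3 centre along -0.5 axis off 0.13 slope deg 0.0
yoke -1 -1 66 u -26.2 -17.9 v out 18.5
yoke -1 1 60 u -26.0 -17.8 v out 18.0
yoke 1 -1 68 u 17.8 25.7 v out 18.0
yoke 1 1 68 u 17.8 25.8 v out 18.3
base u [-27.9  29.8] v [-21.4  22.1]
rod ends -60.1 59.9 centre along -0.1 axis off 2.05 slope deg -0.05
base u [-59.2  59.9] v [-19.4  22.5]
rod ends -44.8 45.4 centre along 0.3 axis off -2.05 slope deg -0.11
base u [-44.4  44.9] v [-22.5  20.4]
caliper 47.4
loupe 54.8
jar 3.3
```

View pics/w_end.png

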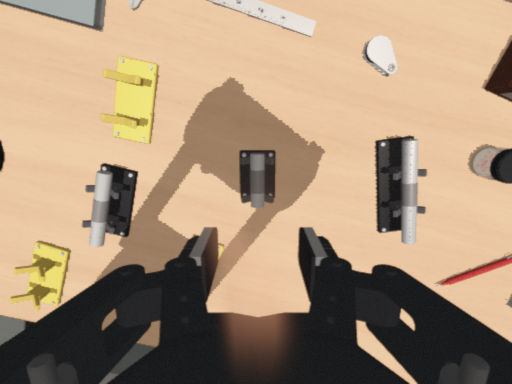

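View pics/top9.png

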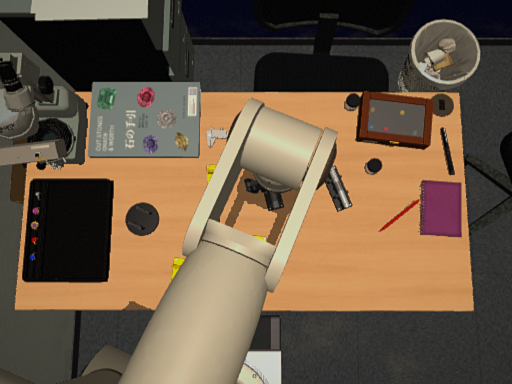

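The final views show each rod centred on its own base: short (258,180), middle (101,208), long (409,190). The spare at (142,219) in the top view is empty. The caliper and loupe differences in the top image are just the arm covering them; both appear in place in the wrist view.

```bash
python3 -c "
from cell import ctrl
print(ctrl.close_job())"
```

```text
the job is handed in; nothing more can be done
None
```

The three rods are now on their own rests, the spare rest is empty, and the job is handed in. It took about 24 s of the 104 s allowed.

**Order:** I set the short rod aside on the spare rest. Then I moved the middle rod to the 90 mm rest and the long rod to the 120 mm rest. The short rod went last, from the spare to the 60 mm rest.

**Last checks:** The last depth readings put each rod 0.2–0.4 mm off its rest's centre along its length. All three lie in both notches, with their tops at 45–47 mm against the 46 mm expected.

**Checks that disagreed:**
- **Caliper and loupe:** the before/after image comparison flagged them, but only because the arm covers that part of the last top view. I judged them in place by eye from the wrist view and never worked near them. The jar showed almost no change.
- **First placing:** setting the short rod on the spare rest gave a brief 49 N downward peak on the wrist sensor, from the rod meeting the notches. That is under the 120 N wrist limit but a number above 40 N. I lowered the later rods more slowly and saw at most about 10 N.
- **Final wrist view:** it showed 2 mm sideways offsets for the long and middle rods. Their bases shifted the same way, so I put this down to the slanted view; the close views straight after placing showed 0.2 mm.

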